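# Shut down the bench shaker and unload its sample jars

## Robot

A 7-joint arm with a two-finger parallel gripper is mounted at the origin on the work surface. World frame = base frame: x ahead of the robot, y to its left, z up, the work surface at z = 0. Lengths are in m, angles in rad, forces in N, time in s.
With the tool pointing down it reaches from about 0.35 to 0.9 m from the base axis. Payload 8.1 kg.
Tool frame: the origin (TCP) lies between the finger pads; the fingertips stand ahead of it and the grasp point (between the pads) is the TCP (arm.nose_length is the z of the fingertips in the tool frame, in m); z points along the fingers, y is the line along which they close (so a half turn about z gives the same grasp; the last joint's range is limited). The gripper opens to 92 mm and grips with 3 to 60 N. Pads are 19 mm wide; open, the fingers measure 130 mm over their backs; the gripper's body (75 mm by 190 mm) begins 47 mm behind the grasp point.
Start: joints at [-1.371, 0.434, 0.025, 1.573, -0.012, 1.134, -0.075], TCP at [0.186, 0.597, 0.246] pointing down, gripper open.
Joint ranges: [-2.62, 2.62], [-0.44, 2.09], [-1.27, 1.32], [0.08, 2.57], [-1.32, 4.46], [0.12, 2], [-2.74, 2.74]. Speed limits (rad/s): [2.22, 2.22, 3.01, 3.01, 3.14, 3.14, 3.14].

## Interface

Orientations are given as a rotation vector (axis times angle).
In Python, from cell import sensors, optics, arm gives the robot as it stands.
- The arm moves only by the tool arm_command, never from a script. Its argument "deltas" is one flat list of numbers, 7 for each row, row after row: the turn, a rotation vector about the world's x, y, z as a fraction of full scale, then the shift along the world's x, y, z as a fraction of full scale, then the finger opening in mm, from 0 to 91.8. In form: [wx, wy, wz, dx, dy, dz, fingers, wx, wy, wz, dx, dy, dz, fingers, ...]. A call has 1 to 20 rows; each row is the pose to reach, as a shift and turn from the pose commanded when the call began; what a row does not reach only later rows make up. Full scale, the value 1, is 1 m for a shift and 90 degrees for a turn. A row lasts 1/10 s, in which the tool goes at most 50 mm and 8.59 degrees, less where a joint would pass 70% of its speed; a pose out of reach is approached as far as the arm can. A call with a number of a shift or a turn outside -1 to 1 is refused whole. A call with a gripper value outside its range is refused whole. The fingers move at their own pace and stop on an object; "force" is the grip in N (left out, the last holds). Time passes only in rows, so rows that repeat a pose let the fingers close. It gives the time, the measured TCP pose, the force, the opening and the grip force at its end, in the units of the state.
- sensors.observe(): the state, without advancing time (a new reading comes with each control period).
- optics.get_image(name): name is "scene" or "top" or "wrist"; returns the picture (480x640x3 uint8, blue, green, red); there is no depth.
- optics.calibration(name): a dict with "camera_matrix" (3x3 intrinsics, pixels), "rvec" (rotation vector, rad) and "tvec" (3), from world to camera coordinates, as OpenCV has them. Camera axes: x right, y down, z forward; pixel columns grow to the right and rows downward; lengths in m; the calibration is good to about 2 mm. A picture is of the moment at which its call begins: read the wrist's pose just before it. calibration takes no time and is no camera call; for the wrist camera it gives the pose at the moment of the call.
- arm.sign_off(): hands the job in; it is judged then, once.
The state is a dict: "clock": time; "joints": joint angles; "dq": joint speeds; "joint_efforts": joint torques, N m; "position": TCP position; "ee_rot": TCP orientation; "force": force on the tool from outside, world axes, zero at the start; "ft_torque": the same for the moment, N m; "width": opening from 0.0 (shut) to 1.0 (fully open); "gripper_force": force on a finger pad.
Only numpy, scipy, OpenCV 4.12 (cv2) and the standard library are available. Lean on these libraries where they do the work, as an engineer would, in place of code of your own. Each camera call takes 0.05 s, during which the arm holds its last target. There are 200 camera calls.

## Task

The shaker's run is over: press its red, yellow and blue keys fully down one at a time in that order, then press the clear cover down, twist it a quarter turn anticlockwise (seen from above) to free it from the two yellow lugs, and set it right way up on the middle of the round blue mat. Move every sample jar from the shaker to the white tray, standing upright, and only when all of them are there press the green key. Leave the other things on the bench where they are.

Things in the scene. Friction and masses are not known exactly. Their poses are not given: they have to be found in the camera images.
- shaker: Bench shaker, a white box 200 x 200 x 50 mm, fixed. Origin at the centre of its underside, z up. Two yellow bayonet lugs stand on its flat top (the deck) along its own +x and -x. Four sprung steel pins, 9 mm thick with slick tips, stand out of the deck 68 mm from its centre on the diagonals and push the cover up.
- lug_a (a point): Middle of the underside of the yellow lug on the shaker's +x side, 82 mm from the axis, 17 mm above the deck. Both lugs are 26 mm high, 73 to 91 mm from the axis, from 14 degrees clockwise to 45 degrees anticlockwise (from above) of this point. A stop closes the clockwise end; a ridge 3.5 mm deep under the lug stops an ear from turning anticlockwise until the cover is pressed down 4 mm or more.
- cover: Clear round bayonet cover, 300 g: an upturned cup of 140 mm outer diameter, 50 mm tall, wall 4 mm, open below. Origin at the centre of its lower rim, z up; two red ears along its own +x and -x. Locked at the start: its x along the shaker's x, the ears under the lugs, its rim 7 mm above the deck. Once free it lifts straight up; raise it 60 mm to clear the jars.
- cover_ear (a point): Outer end, at the top, of the ear on the cover's +x side: 82 mm from the axis, 10 mm above the rim; ears are 20 mm wide and 7 mm thick. To free them press the cover down 5 to 6 mm (about 8 N; it bottoms at 6.5 to 7 mm) and, keeping it down, turn it anticlockwise a quarter turn (clear of the lugs from about 55 to 140 degrees). It then rises 4 mm above its locked height on the pins.
- cover_handle (a point): Point in the black bar handle on the cover's flat top, on the axis, 68 mm above the cover's origin. The bar is 64 mm long along the cover's x, 14 mm thick along its y, and stands from 50 (the flat top) to 80 mm above the origin; grip it with the fingers closing along the cover's y.
- jar1: Sample jar, upright cylinder 32 mm in diameter and 32 mm tall, white with a green lid, about 45 g. Origin at the centre of its underside. Starts on the shaker's deck under the cover, about 42 mm from its centre. Two to four of the four jars are present.
- jar2: Sample jar, upright cylinder 32 mm in diameter and 32 mm tall, white with a green lid, about 45 g. Origin at the centre of its underside. Starts on the shaker's deck under the cover, about 42 mm from its centre. Two to four of the four jars are present.
- jar3: Sample jar, upright cylinder 32 mm in diameter and 32 mm tall, white with a green lid, about 45 g. Origin at the centre of its underside. Starts on the shaker's deck under the cover, about 42 mm from its centre. Two to four of the four jars are present.
- jar4: Sample jar, upright cylinder 32 mm in diameter and 32 mm tall, white with a green lid, about 45 g. Origin at the centre of its underside. Starts on the shaker's deck under the cover, about 42 mm from its centre. Two to four of the four jars are present.
- tray: White tray, fixed, 190 mm (its x) by 230 mm (its y), rim 18 mm high, walls and floor 5 mm thick. Origin at the centre of its underside; inner floor 5 mm above it.
- mat: Round blue rubber mat for the cover, fixed, 200 mm in diameter, 4 mm thick. Origin at the centre of its underside.
- key_red_top (a point): Centre of the top of the red round spring key (26 mm across, on a fixed grey key box 60 x 205 x 25 mm, in an order that varies; top 43 mm above the bench, neighbours 46 mm apart); it moves straight down.
- key_yellow_top (a point): Centre of the top of the yellow round spring key (26 mm across, on a fixed grey key box 60 x 205 x 25 mm, in an order that varies; top 43 mm above the bench, neighbours 46 mm apart); it moves straight down.
- key_blue_top (a point): Centre of the top of the blue round spring key (26 mm across, on a fixed grey key box 60 x 205 x 25 mm, in an order that varies; top 43 mm above the bench, neighbours 46 mm apart); it moves straight down.
- key_green_top (a point): Centre of the top of the green round spring key (26 mm across, on a fixed grey key box 60 x 205 x 25 mm, in an order that varies; top 43 mm above the bench, neighbours 46 mm apart); it moves straight down.
- key_red (a joint): Travel of the red key: 0 when up, 0.006 m when fully down (4.5 N); counts as pressed beyond 0.004 m with the other keys up; it springs back.
- key_yellow (a joint): Travel of the yellow key: 0 when up, 0.006 m when fully down (4.5 N); counts as pressed beyond 0.004 m with the other keys up; it springs back.
- key_blue (a joint): Travel of the blue key: 0 when up, 0.006 m when fully down (4.5 N); counts as pressed beyond 0.004 m with the other keys up; it springs back.
- key_green (a joint): Travel of the green key: 0 when up, 0.006 m when fully down (4.5 N); counts as pressed beyond 0.004 m with the other keys up; it springs back.
- molecule: Ball-and-stick molecule model, black ball with three red balls, about 100 mm across, 38 mm tall; leave alone.
- beaker: Glass beaker, 72 mm across, 90 mm tall; leave alone.
- dish: White porcelain dish, 80 mm across, 25 mm tall; leave alone.
- spatula: Spatula, 160 mm long, lying flat; leave alone.
Mind the look-alikes: they are no part of the job. What is meant by the mat is not pink, and is the larger of those in its own colour.

How it is judged:
On the way, in this order (a step that is already met when the one before it is completed fails the run):
1. red key pressed fully down, the others up (value of joint key_red above 0.004 m and value of joint each of key_yellow, key_blue, key_green below 0.002 m), for 0.05 s.
2. yellow key pressed fully down, the others up (value of joint key_yellow above 0.004 m and value of joint each of key_red, key_blue, key_green below 0.002 m), for 0.05 s.
3. blue key pressed fully down, the others up (value of joint key_blue above 0.004 m and value of joint each of key_red, key_yellow, key_green below 0.002 m), for 0.05 s.
4. cover, still in its place, turned free of the lugs (over 0.8 rad) (angle between the x axis of cover and the x axis of shaker, either way round above 0.8 rad and horizontal distance between cover and shaker below 0.015 m and z of cover in the frame of shaker below 0.065 m), for 0.05 s.
5. cover standing on the mat (horizontal distance between cover and mat below 0.035 m and z of cover in the frame of mat below 0.012 m and angle between cover's own z axis and vertical below 0.1 rad and linear speed of cover below 0.03 m/s and contact force between cover and the fingers below 0.1 N), for 0.2 s.
6. every jar upright in the tray (x of jar1 in the frame of tray between -0.082 and 0.082 m and y of jar1 in the frame of tray between -0.102 and 0.102 m and z of each of jar1, jar2, jar3, jar4 in the frame of tray below 0.012 m and angle between each of jar1, jar2, jar3, jar4's own z axis and vertical below 0.15 rad and linear speed of each of jar1, jar2, jar3, jar4 below 0.03 m/s and x of jar2 in the frame of tray between -0.082 and 0.082 m and y of jar2 in the frame of tray between -0.102 and 0.102 m and x of jar3 in the frame of tray between -0.082 and 0.082 m and y of jar3 in the frame of tray between -0.102 and 0.102 m and x of jar4 in the frame of tray between -0.082 and 0.082 m and y of jar4 in the frame of tray between -0.102 and 0.102 m), for 0.2 s.
7. green key pressed fully down, the others up, with the jars in the tray (all of step 6 and value of joint key_green above 0.004 m and value of joint each of key_red, key_yellow, key_blue below 0.002 m), for 0.05 s.
At the end, for the whole second after the job is handed in: Cover right way up on the mat (centres within 35 mm, tilt under 0.1 rad), every present jar upright (within 0.15 rad) on the tray's floor and at rest, all keys up again (all of step 6 and horizontal distance between cover and mat below 0.035 m and z of cover in the frame of mat below 0.012 m and angle between cover's own z axis and vertical below 0.1 rad and linear speed of cover below 0.03 m/s and value of joint each of key_red, key_yellow, key_blue, key_green below 0.002 m); the robot touches nothing.
It fails at once if the molecule is pushed more than 30 mm (distance of molecule from where it was at the start of the episode above 0.03 m).
It fails at once if the beaker is pushed more than 30 mm (distance of beaker from where it was at the start of the episode above 0.03 m).
It fails at once if the dish is pushed more than 30 mm (distance of dish from where it was at the start of the episode above 0.03 m).
It fails at once if the spatula is pushed more than 30 mm (distance of spatula from where it was at the start of the episode above 0.03 m).
Of jar1, jar2, jar3, jar4 only 2 to 4 are there at a start; the rules pass over those that are not, and their reading is None.
At some moment in a run one of jar1, jar2, jar3, jar4 may be knocked a few centimetres aside while the robot is not near it.
It also fails if it takes over 210 s, if anything falls off the work surface, if the arm or the gripper's body presses on something with over 40 N, if the wrist force passes 120 N, or if a joint passes its speed limit or range.

## Working session

There is one attempt and no reset: what is moved stays moved. The work goes in short steps, Python scripts to look and compute and a tool call to move; the robot and the scene stay as the last step left them, time stands still between calls to the robot, and variables do not carry over. Pictures are saved under pics/ and viewed, at most 14 in all, crops included, and the job is handed in when it is done.

Besides the shell and the picture viewer there is one more tool, called after "Call:" as name(argument=value, ...) on one line, values as JSON. arm_command: Moves the arm, as the interface text tells. Its arguments: {"type":"object","properties":{"deltas":{"type":"array","items":{"type":"number"}},"force":{"type":"number"}},"required":["deltas"]}

```bash
mkdir -p pics
cat > h.py <<'E'
import cv2, numpy as np
from cell import sensors, optics, arm
def ray(cal,u,v):
    K=np.array(cal["camera_matrix"]);R=cv2.Rodrigues(np.array(cal["rvec"],float))[0];t=np.array(cal["tvec"],float).ravel()
    d=R.T@np.linalg.inv(K)@np.array([u,v,1.]);return -R.T@t,d
def px2z(cal,u,v,z):
    c,d=ray(cal,u,v);return c+d*(z-c[2])/d[2]
def proj(cal,p):
    return cv2.projectPoints(np.array(p,float).reshape(-1,1,3),np.array(cal["rvec"],float),np.array(cal["tvec"],float),np.array(cal["camera_matrix"]),None)[0].reshape(-1,2)
def snap(name,f=None):
    cal=optics.calibration(name);im=np.array(optics.get_image(name))
    if f: cv2.imwrite("pics/"+f,im)
    return im,cal
E
python3 - <<'E'
from h import *
for n in("top","scene"):
    im,c=snap(n,n+"0.png"); print(n,ray(c,320,240))
s=sensors.observe();print({k:np.round(v,3) for k,v in s.items()});print(arm.nose_length)
E
```

```text
top (array([0.2490262 , 0.08236803, 1.6370867 ]), array([ 0.13446172, -0.00500231, -0.99094543]))
scene (array([1.34697962, 0.4606048 , 0.7805219 ]), array([-0.75833346, -0.3027888 , -0.57739091]))
{'clock': np.float64(0.1), 'joints': array([-1.371,  0.435,  0.025,  1.574, -0.012,  1.134, -0.075]), 'dq': array([-0.   , -0.001,  0.001, -0.004, -0.   ,  0.001,  0.001]), 'joint_efforts': array([ 3.0000e-03, -6.6913e+01,  9.8800e-01, -3.1514e+01, -6.1000e-02,
        3.7000e-02,  0.0000e+00]), 'position': array([0.186, 0.596, 0.245]), 'ee_rot': array([-4.740e-01, -3.106e+00,  2.000e-03]), 'force': array([-0.507,  1.112, -0.149]), 'ft_torque': array([ 0.022, -0.026,  0.011]), 'gripper_force': np.float64(0.0), 'width': np.float64(0.999)}
0.019
```

View pics/top0.png

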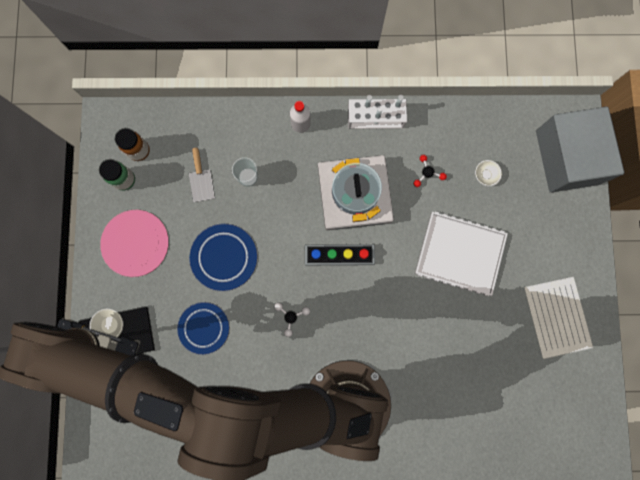

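View pics/scene0.png

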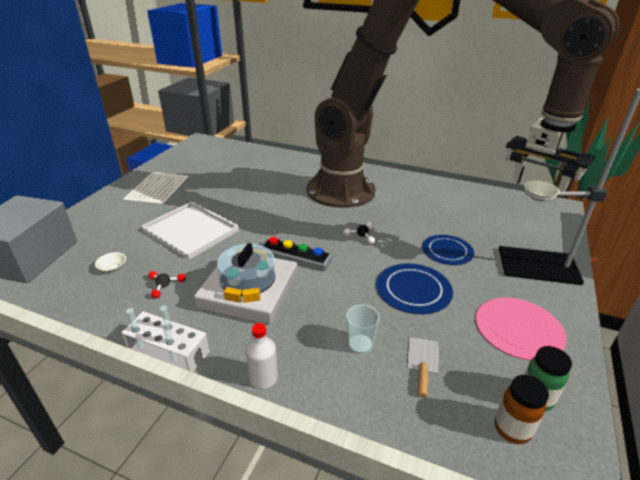

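The top view shows these things and look-alikes:
- **Mats:** the large blue one at (223,257) is the one I want. The small blue one (203,328) and the pink one (134,243) are look-alikes.
- **Keys:** blue (316,254), green (332,254), yellow (348,254) and red (364,254).
- **Shaker and tray:** shaker at (356,190), tray at (462,252). The paper at (558,318) and the rack at (377,112) are not the tray.
- **Leave alone:** molecule (428,172), with a look-alike at (290,317), beaker (245,172), dish (488,173) and spatula (200,175).

Next I'll measure positions and check them in one crop.

Run:
```python
from h import *
im,c=snap("top")
hsv=cv2.cvtColor(im,cv2.COLOR_BGR2HSV)
def blobs(lo,hi,box,z,amin=20):
    m=cv2.inRange(hsv,lo,hi);k=np.zeros_like(m);x0,y0,x1,y1=box;k[y0:y1,x0:x1]=m[y0:y1,x0:x1]
    n,l,s,ce=cv2.connectedComponentsWithStats(k)
    for i in range(1,n):
        if s[i,4]>=amin: print("  ",np.round(ce[i],1),s[i,4],s[i,2:4],px2z(c,*ce[i],z).round(4))
kb=(300,240,380,268)
for n,lo,hi in(("red",(0,120,100),(8,255,255)),("yel",(20,120,100),(35,255,255)),("green",(45,100,60),(85,255,255)),("blue",(95,120,100),(125,255,255))): print(n);blobs(lo,hi,kb,.043)
print("mats");blobs((100,120,40),(125,255,255),(150,200,270,370),.004,200)
print("lugs");blobs((15,130,100),(35,255,255),(315,150,395,230),.076)
print("handle");blobs((0,0,0),(180,255,45),(335,165,375,205),.137)
print("tray/shaker")
for box,z in(((405,205,520,300),.018),((310,150,400,232),.05)):
    m=np.zeros(im.shape[:2],np.uint8);x0,y0,x1,y1=box
    m[y0:y1,x0:x1]=cv2.inRange(hsv,(0,0,165),(180,50,255))[y0:y1,x0:x1]
    ct=max(cv2.findContours(m,0,2)[0],key=cv2.contourArea);r=cv2.minAreaRect(ct);b=cv2.boxPoints(r)
    P=np.array([px2z(c,*q,z) for q in b]);print(r,P.round(3).tolist(),P.mean(0).round(4),np.linalg.norm(np.diff(P,axis=0),axis=1).round(3))
cv2.imwrite("pics/c1.png",cv2.resize(im[140:310,180:520],None,fx=2.3,fy=2.3,interpolation=2))
for p,n in(((428,172),.02),((488,173),.01),((245,172),.05),((200,175),.005),((290,317),.02)):print(p,px2z(c,*p,n).round(3))
```

```text
red
   [363.5 253.2] 74 [10 10] [ 0.4259 -0.0506  0.043 ]
yel
   [347.5 253.5] 77 [10 10] [ 0.4257 -0.0047  0.043 ]
green
   [331.5 253.5] 78 [10 10] [0.4259 0.0415 0.043 ]
blue
   [315.6 253.7] 67 [ 9 10] [0.4256 0.0872 0.043 ]
mats
   [223.3 257.2] 1419 [67 66] [0.4217 0.3589 0.004 ]
   [222.7 256.7] 1517 [44 44] [0.4231 0.3608 0.004 ]
   [203.  328.2] 795 [51 51] [0.2162 0.4139 0.004 ]
   [202.7 327.9] 872 [33 34] [0.2171 0.4147 0.004 ]
lugs
   [344.7 163.7] 131 [27 15] [0.6824 0.0014 0.076 ]
   [365.9 214.5] 183 [27 16] [ 0.5331 -0.0569  0.076 ]
handle
   [357.1 185. ] 110 [ 7 23] [ 0.6048 -0.0288  0.137 ]
tray/shaker
((461.4923095703125, 252.8615264892578), (79.8122787475586, 66.48099517822266), 15.255118370056152) [[0.366, -0.199, 0.018], [0.555, -0.257, 0.018], [0.491, -0.482, 0.018], [0.303, -0.421, 0.018]] [ 0.4285 -0.34    0.018 ] [0.198 0.234 0.197]
((354.8935852050781, 191.11276245117188), (66.36387634277344, 67.27733612060547), 83.1572265625) [[0.695, 0.08, 0.05], [0.718, -0.117, 0.05], [0.521, -0.135, 0.05], [0.499, 0.058, 0.05]] [ 0.6082 -0.0285  0.05  ] [0.198 0.198 0.195]
(428, 172) [ 0.671 -0.25   0.02 ]
(488, 173) [ 0.669 -0.433  0.01 ]
(245, 172) [0.667 0.292 0.05 ]
(200, 175) [0.67  0.433 0.005]
(290, 317) [0.246 0.162 0.02 ]
```

View pics/c1.png

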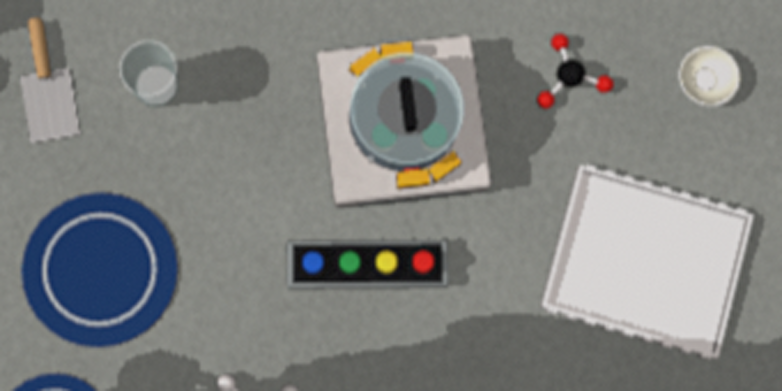

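The crop confirms the big ringed blue mat at top-view pixel (223,257) and the key order blue, green, yellow, red from left to right. The black-and-red molecule is at (428,172). The cover is locked with its bar handle pointing about 6° anticlockwise from x, and about 3 jars show underneath. The measurements agree with the given sizes: key spacing 46 mm, shaker about 198 mm, tray about 197 x 234 mm. First I'll go above red.

Call:
arm_command(deltas=[0,0,-0.808,0.24,-0.647,0,0,0,0,-0.808,0.24,-0.647,0,0,0,0,-0.808,0.24,-0.647,0,0,0,0,-0.808,0.24,-0.647,0,0,0,0,-0.808,0.24,-0.647,0,0,0,0,-0.808,0.24,-0.647,0,0,0,0,-0.808,0.24,-0.647,0,0,0,0,-0.808,0.24,-0.647,0,0,0,0,-0.808,0.24,-0.647,0,0,0,0,-0.808,0.24,-0.647,0,0,0,0,-0.808,0.24,-0.647,0,0,0,0,-0.808,0.24,-0.647,0,0,0,0,-0.808,0.24,-0.647,0,0,0,0,-0.808,0.24,-0.647,0,0,0,0,-0.808,0.24,-0.647,0,0,0,0,-0.808,0.24,-0.647,0,0,0,0,-0.808,0.24,-0.647,0,0,0,0,-0.808,0.24,-0.647,0,0,0,0,-0.808,0.24,-0.647,0,0,0,0,-0.808,0.24,-0.647,0,0])

```text
clock: 2.15
position: [0.4263, -0.0498, 0.2458]
ee_rot: [-2.221, -2.221, -0.0]
force: [-0.9, -1.0, 0.1]
width: 0.003
gripper_force: 0.0
```

Run:
```python
from h import *
im,c=snap("wrist","w1.png")
print(ray(c,320,240))
hsv=cv2.cvtColor(im,cv2.COLOR_BGR2HSV)
for n,lo,hi in(("red",(0,140,100),(8,255,255)),("yel",(20,140,100),(35,255,255)),("green",(45,100,60),(85,255,255)),("blue",(95,140,100),(125,255,255))):
    k=cv2.inRange(hsv,lo,hi);nn,l,s,ce=cv2.connectedComponentsWithStats(k)
    for i in range(1,nn):
        if s[i,4]>300: print(n,ce[i].round(),s[i,2:],px2z(c,*ce[i],.043).round(4))
```

```text
(array([0.42619429, 0.02329411, 0.38364132]), array([ 0.00467529, -0.29013665, -0.9571907 ]))
red [319. 210.] [ 29  30 681] [ 0.4266 -0.0516  0.043 ]
red [582. 370.] [ 24  21 379] [ 0.6936 -0.217   0.043 ]
yel [319. 158.] [ 30  31 742] [ 0.4266 -0.0058  0.043 ]
yel [446. 218.] [  41   96 1749] [ 0.5412 -0.0591  0.043 ]
green [319. 102.] [ 31  34 818] [0.4266 0.0402 0.043 ]
blue [319.  41.] [ 32  35 877] [0.4267 0.0863 0.043 ]
```

View pics/w1.png

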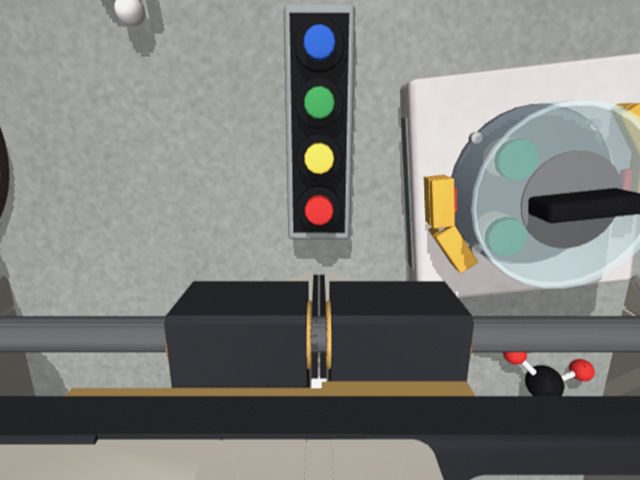

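The wrist view shows the red key at (319,210), yellow (319,158), green (319,102) and blue (319,41). They agree with the top view to 1 mm. Pressing red.

Call:
arm_command(deltas=[0,0,0,0,-0.001,-0.15,0,0,0,0,0,-0.001,-0.15,0,0,0,0,0,-0.001,-0.15,0,0,0,0,0,-0.001,-0.17,0,0,0,0,0,-0.001,-0.18,0,0,0,0,0,-0.001,-0.186,0,0,0,0,0,-0.001,-0.189,0,0,0,0,0,-0.001,-0.191,0,0,0,0,0,-0.001,-0.191,0,0,0,0,0,-0.001,-0.191,0])

```text
clock: 3.2
position: [0.426, -0.0514, 0.0586]
ee_rot: [-2.223, -2.217, -0.007]
force: [-21.7, -0.3, 81.2]
width: 0.002
gripper_force: 40.7
```

Call:
arm_command(deltas=[0,0,0,0,0,0.006,0,0,0,0,0,0,0.03,0,0,0,0,0,0,0.03,0])

```text
clock: 3.5
position: [0.4288, -0.0514, 0.0878]
ee_rot: [2.22, 2.218, 0.008]
force: [1.2, 0.8, 0.0]
width: 0.009
gripper_force: 0.0
```

Run:
```python
from h import *
im,c=snap("scene","s1.png")
p=proj(c,[[.4265,-.051,.043]])[0].astype(int);print(p)
a=im[max(0,p[1]-75):p[1]+75,p[0]-100:p[0]+100];cv2.imwrite("pics/s1c.png",cv2.resize(a,None,fx=4,fy=4,interpolation=2))
s=sensors.observe();print(s["position"],s["force"])
```

```text
[273 239]
[ 0.42843696 -0.05114049  0.08677049] [-0.05927794 -0.02060507 -0.28530826]
```

View pics/s1c.png

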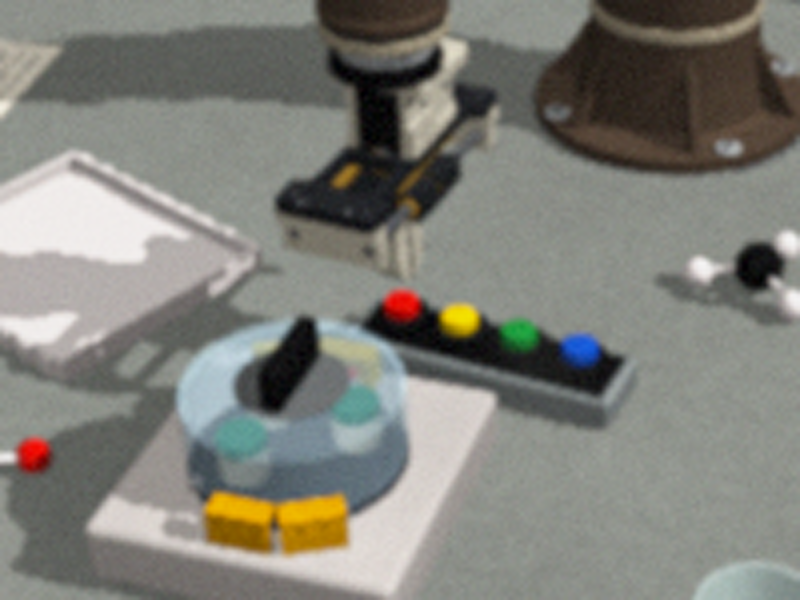

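Call:
arm_command(deltas=[0,0,0,0,0,-0.01,0,0,0,0,0,0,-0.022,0,0,0,0,0,0,-0.022,0,0,0,0,0,0,-0.022,0,0,0,0,0,0,-0.022,0])

```text
clock: 4.05
position: [0.4262, -0.0513, 0.0625]
ee_rot: [-2.222, -2.219, 0.001]
force: [0.1, 2.5, 3.2]
width: 0.001
gripper_force: 1.6
```

Call:
arm_command(deltas=[0,0,0,0,0,-0.003,0,0,0,0,0,0,-0.003,0,0,0,0,0,0,-0.003,0])

```text
clock: 4.35
position: [0.4262, -0.0514, 0.0601]
ee_rot: [-2.223, -2.219, -0.001]
force: [-2.1, 2.3, 14.1]
width: 0.003
gripper_force: 7.2
```

Travel is confirmed. The key bottoms at TCP z of about 0.060, so red has been pressed. Now yellow, then blue.

Call:
arm_command(deltas=[0,0,0,0,0,0.03,0,0,0,0,0,0,0.03,0,0,0,0,0,0.046,0.03,0,0,0,0,0,0.046,0.03,0,0,0,0,0,0.046,0.015,0,0,0,0,0,0.046,0.004,0,0,0,0,0,0.046,0,0,0,0,0,0,0.046,0,0,0,0,0,0,0.046,0,0])

```text
clock: 5.25
position: [0.4259, -0.0053, 0.06]
ee_rot: [-2.222, -2.218, -0.0]
force: [-3.9, 3.9, 18.6]
width: -0.002
gripper_force: 9.3
```

Call:
arm_command(deltas=[0,0,0,0,0,0.03,0,0,0,0,0,0,0.03,0,0,0,0,0,0.092,0.03,0,0,0,0,0,0.092,0.03,0,0,0,0,0,0.092,0.03,0,0,0,0,0,0.092,0.015,0,0,0,0,0,0.092,0.004,0,0,0,0,0,0.092,0,0,0,0,0,0,0.092,0,0,0,0,0,0,0.092,0,0])

```text
clock: 6.25
position: [0.4261, 0.0862, 0.06]
ee_rot: [-2.223, -2.217, -0.0]
force: [-4.6, 1.2, 17.6]
width: 0.003
gripper_force: 8.9
```

Call:
arm_command(deltas=[0,0,0,0,0,0.05,0,0,0,0,0,0,0.1,0,0,0,0,0,0,0.15,0,0,0,-0.933,0.181,-0.114,0.2,60,0,0,-0.933,0.181,-0.114,0.2,60,0,0,-0.933,0.181,-0.114,0.2,60,0,0,-0.933,0.181,-0.114,0.2,60,0,0,-0.933,0.181,-0.114,0.2,60,0,0,-0.933,0.181,-0.114,0.2,60,0,0,-0.933,0.181,-0.114,0.2,60,0,0,-0.933,0.181,-0.114,0.2,60,0,0,-0.933,0.181,-0.114,0.2,60,0,0,-0.933,0.181,-0.114,0.2,60,0,0,-0.933,0.181,-0.114,0.2,60,0,0,-0.933,0.181,-0.114,0.2,60,0,0,-0.933,0.181,-0.114,0.2,60])

```text
clock: 7.85
position: [0.6072, -0.0279, 0.2595]
ee_rot: [-3.137, -0.166, 0.001]
force: [0.0, -0.1, 0.7]
width: 0.652
gripper_force: 0.0
```

Run:
```python
from h import *
im,c=snap("wrist","w2.png")
s=sensors.observe();print(s["position"],s["ee_rot"],s["joints"].round(2) if hasattr(s["joints"],"round") else s["joints"])
print(proj(c,[[.607,-.028,.137],[.607,-.028,.107]]))
hsv=cv2.cvtColor(im,cv2.COLOR_BGR2HSV)
m=cv2.inRange(hsv,(15,130,100),(35,255,255));n,l,st,ce=cv2.connectedComponentsWithStats(m)
for i in range(1,n):
    if st[i,4]>200: print("yel",ce[i].round(),st[i,2:],px2z(c,*ce[i],.076).round(4))
```

```text
[ 0.60728905 -0.02776028  0.25964957] [-3.13692032e+00 -1.65837881e-01  2.18834629e-04] [-0.75  0.61  1.17  1.65 -0.59  1.27 -0.93]
[[318.7307316  232.14391221]
 [318.69400445 221.61583031]]
yel [297. 116.] [ 102   47 2160] [ 0.683  -0.0026  0.076 ]
yel [370. 291.] [ 39  29 326] [ 0.5401 -0.0815  0.076 ]
yel [322. 304.] [ 43   9 301] [ 0.5231 -0.04    0.076 ]
yel [465. 322.] [ 24  52 478] [ 0.5192 -0.1726  0.076 ]
yel [280. 369.] [ 25  26 509] [ 0.4516 -0.0073  0.076 ]
```

View pics/w2.png

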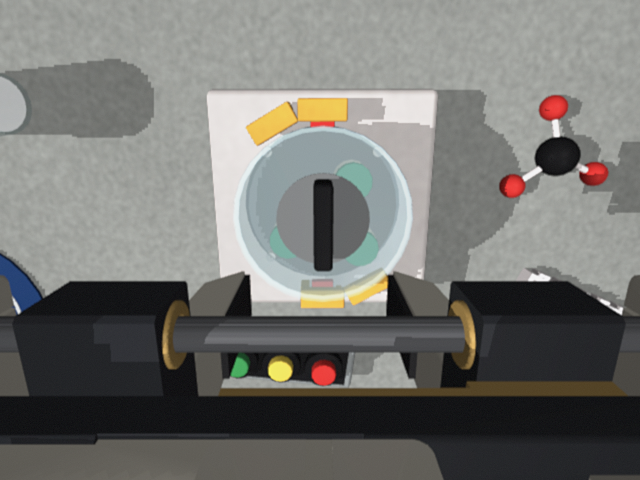

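The handle bar is at about x 315–332, y 180–270 and the jars are at about (352,180), (358,245) and (285,240). The beaker and molecule are well clear. I'll work out the handle axis more exactly.

Run:
```python
from h import *
im,c=snap("wrist")
hsv=cv2.cvtColor(im,cv2.COLOR_BGR2HSV)
m=cv2.inRange(im,(0,0,0),(45,45,45));k=np.zeros_like(m);k[170:280,300:345]=m[170:280,300:345]
ct=max(cv2.findContours(k,0,2)[0],key=cv2.contourArea);r=cv2.minAreaRect(ct);print(r,cv2.boundingRect(ct))
for y in (185,200,220,240,260): 
    xs=np.where(k[y])[0];print(y,xs.min(),xs.max(),px2z(c,(xs.min()+xs.max())/2,y,.137).round(4))
m=cv2.inRange(hsv,(0,120,80),(8,255,255))|cv2.inRange(hsv,(172,120,80),(180,255,255));n,l,st,ce=cv2.connectedComponentsWithStats(m)
for i in range(1,n):
    if st[i,4]>40: print("red",ce[i].round(),st[i],px2z(c,*ce[i],.067).round(4))
for cx,cy,a in((.607,-.028,6),(.607,-.031,6),(.61,-.031,6)):
  a=np.radians(a);e=np.array([np.cos(a),np.sin(a)])
  print(cx,cy,[proj(c,[*(np.array([cx,cy])+s*.032*e),.137])[0].round(1).tolist() for s in(1,-1)])
```

```text
((323.0, 224.5), (89.0, 18.0), 90.0) (314, 180, 19, 90)
185 315 332 [ 0.6402 -0.0276  0.137 ]
200 314 332 [ 0.6299 -0.0284  0.137 ]
220 314 332 [ 0.616  -0.0299  0.137 ]
240 315 332 [ 0.6017 -0.0318  0.137 ]
260 315 331 [ 0.5869 -0.0331  0.137 ]
red [553. 107.] [539  95  29  26 558] [ 0.7121 -0.208   0.067 ]
red [322. 124.] [311 122  24   5 104] [ 0.6796 -0.0231  0.067 ]
red [595. 174.] [580 162  28  24 462] [ 0.6636 -0.2574  0.067 ]
red [512. 186.] [500 174  25  24 452] [ 0.646  -0.1901  0.067 ]
red [323. 373.] [311 360  26  26 524] [ 0.4454 -0.0496  0.067 ]
0.607 -0.028 [[319.0, 186.5], [318.8, 275.1]]
0.607 -0.031 [[323.4, 187.0], [323.0, 275.5]]
0.61 -0.031 [[323.9, 182.6], [323.4, 271.6]]
```

Call:
arm_command(deltas=[0,0,0,0.003,-0.0025,-0.04,60,0,0,0,0.003,-0.0025,-0.08,60,0,0,0,0.003,-0.0025,-0.11,60,0,0,0,0.003,-0.0025,-0.1285,60,0,0,0,0.003,-0.0025,-0.1285,60,0,0,0,0.003,-0.0025,-0.1285,60])

```text
clock: 8.55
position: [0.6106, -0.0302, 0.1319]
ee_rot: [3.137, 0.164, 0.0]
force: [0.1, -0.6, 0.3]
width: 0.652
gripper_force: 0.0
```

Call:
arm_command(deltas=[0,0,0,0,0,0,5,0,0,0,0,0,0,5,0,0,0,0,0,0,5,0,0,0,0,0,0,5,0,0,0,0,0,0,5,0,0,0,0,0,0,5,0,0,0,0,0,0,5,0,0,0,0,0,0,5], force=40)

```text
clock: 9.35
position: [0.6104, -0.03, 0.1313]
ee_rot: [3.137, 0.163, 0.0]
force: [-0.1, -0.5, 0.4]
width: 0.146
gripper_force: 40.0
```

Call:
arm_command(deltas=[0,0,0,0,0,-0.003,5,0,0,0,0,0,-0.006,5,0,0,0,0,0,-0.006,5,0,0,0,0,0,-0.006,5], force=60)

```text
clock: 9.75
position: [0.6106, -0.0301, 0.1256]
ee_rot: [3.137, 0.163, 0.001]
force: [-0.5, 0.3, 6.1]
width: 0.151
gripper_force: 60.0
```

Call:
arm_command(deltas=[0,0,0.06,0,0,0,5,0,0,0.12,0,0,0,5,0,0,0.18,0,0,0,5,0,0,0.24,0,0,0,5,0,0,0.24,0,0,0,5])

```text
clock: 10.25
position: [0.6111, -0.0302, 0.126]
ee_rot: [3.05, 0.753, 0.003]
force: [-0.3, -0.1, 7.3]
width: 0.15
gripper_force: 60.0
```

Run:
```python
from h import *
s=sensors.observe();print(s["position"],s["force"],s["ft_torque"],np.round(s["joints"],2))
```

```text
[ 0.61110048 -0.0302455   0.12601387] [-0.25567565 -0.07079625  7.25531008] [-0.19779675  0.27815277  0.1283262 ] [-0.63  0.7   0.94  1.79 -0.66  1.   -0.51]
```

Call:
arm_command(deltas=[0,0,0.07,0,0,0,5,0,0,0.14,0,0,0,5,0,0,0.21,0,0,0,5,0,0,0.28,0,0,0,5,0,0,0.35,0,0,0,5,0,0,0.42,0,0,0,5,0,0,0.49,0,0,0,5,0,0,0.56,0,0,0,5,0,0,0.63,0,0,0,5,0,0,0.7,0,0,0,5,0,0,0.76,0,0,0,5,0,0,0.76,0,0,0,5,0,0,0.76,0,0,0,5])

```text
clock: 11.55
position: [0.6111, -0.0302, 0.1259]
ee_rot: [2.102, 2.333, 0.002]
force: [-0.0, -1.5, 7.8]
width: 0.151
gripper_force: 60.0
```

Run:
```python
from h import *
s=sensors.observe();print(s["position"],s["force"],s["ft_torque"],np.round(s["joints"],2))
im,c=snap("scene")
p=proj(c,[[.61,-.03,.08]])[0].astype(int)
cv2.imwrite("pics/s2c.png",cv2.resize(im[p[1]-60:p[1]+60,p[0]-80:p[0]+80],None,fx=4,fy=4,interpolation=2))
```

```text
[ 0.61109943 -0.03021491  0.12591472] [-0.03756332 -1.45122587  7.75703241] [-0.18657613  0.14612162  0.14664288] [-0.45  0.59  0.61  1.78 -0.42  0.9   0.45]
```

View pics/s2c.png

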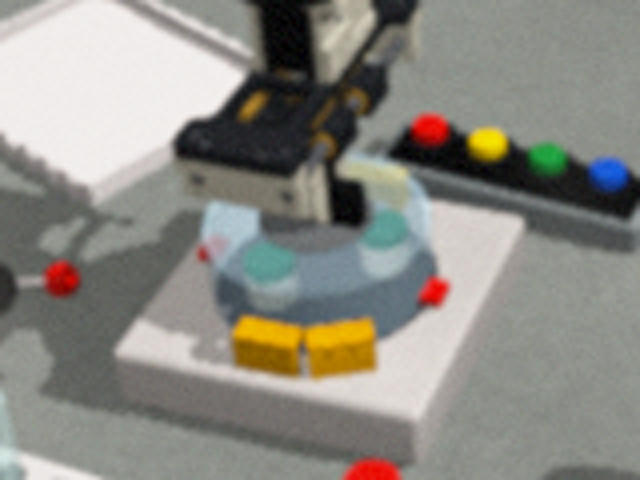

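The crop shows both red ears, at about (435,292) and (210,250), a quarter turn away from the yellow lugs, so the cover is free. Lifting it and carrying it to above the mat.

Call:
arm_command(deltas=[0,0,0,0,0,0.01,5,0,0,0,0,0,0.03,5,0,0,0,0,0,0.06,5,0,0,0,0,0,0.09,5,0,0,0,0,0,0.12,5,0,0,0,0,0,0.12,5,0,0,0,-0.02,0.04,0.12,5,0,0,0,-0.04,0.08,0.12,5,0,0,0,-0.06,0.12,0.12,5,0,0,0,-0.08,0.16,0.12,5,0,0,0,-0.1,0.2,0.12,5,0,0,0,-0.12,0.24,0.12,5,0,0,0,-0.14,0.28,0.12,5,0,0,0,-0.16,0.32,0.12,5,0,0,0,-0.18,0.36,0.12,5,0,0,0,-0.189,0.39,0.12,5,0,0,0,-0.189,0.39,0.12,5,0,0,0,-0.189,0.39,0.12,5])

```text
clock: 13.4
position: [0.4205, 0.3601, 0.2442]
ee_rot: [2.101, 2.335, -0.003]
force: [1.0, -0.5, -2.4]
width: 0.146
gripper_force: 60.0
```

Run:
```python
from h import *
s=sensors.observe();print(s["position"],s["force"],s["ee_rot"],np.round(s["joints"],2))
im,c=snap("scene","s3.png")
```

```text
[0.4204763  0.36008329 0.24416092] [ 0.97008198 -0.51378814 -2.36273095] [ 2.10069381  2.33534158 -0.0034658 ] [-1.27  0.35  0.62  1.79 -0.23  1.08 -0.46]
```

View pics/s3.png

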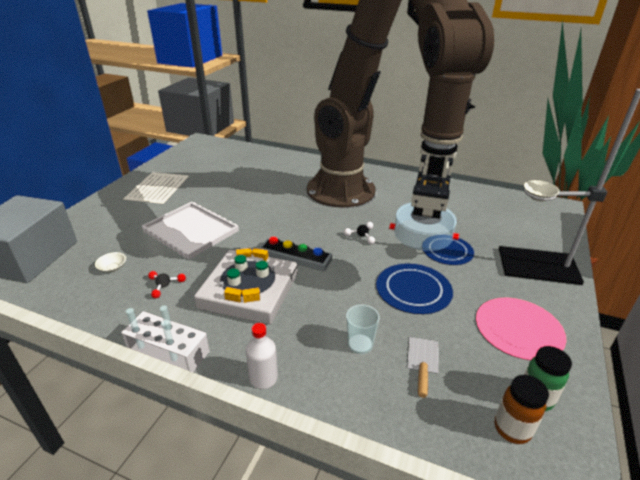

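The cover hangs level above the mat at (427,222). Three jars stand on the deck at (240,262), (262,268) and (233,277). Lowering the cover.

Call:
arm_command(deltas=[0,0,0,0.001,0,-0.04,5,0,0,0,0.001,0,-0.08,5,0,0,0,0.001,0,-0.12,5,0,0,0,0.001,0,-0.14,5,0,0,0,0.001,0,-0.152,5,0,0,0,0.001,0,-0.159,5,0,0,0,0.001,0,-0.163,5,0,0,0,0.001,0,-0.165,5,0,0,0,0.001,0,-0.165,5])

```text
clock: 14.35
position: [0.4228, 0.3604, 0.0809]
ee_rot: [-2.103, -2.334, -0.002]
force: [-0.3, 0.7, -3.1]
width: 0.151
gripper_force: 60.0
```

Call:
arm_command(deltas=[0,0,0,0,0,-0.002,5,0,0,0,0,0,-0.0035,5,0,0,0,0,0,-0.0035,5])

```text
clock: 14.65
position: [0.4227, 0.3605, 0.0779]
ee_rot: [-2.103, -2.334, -0.002]
force: [-3.3, -1.7, 10.1]
width: 0.149
gripper_force: 60.0
```

Call:
arm_command(deltas=[0,0,0,0,0,0.002,14,0,0,0,0,0,0.002,30,0,0,0,0,0,0.002,50,0,0,0,0,0,0.002,60,0,0,0,0,0,0.002,60,0,0,0,0,0,0.02,60,0,0,0,0,0,0.06,60,0,0,0,0,0,0.11,60,0,0,0,0,0,0.16,60,0,0,0,0,0,0.18,60,0,0,0,0.08,-0.25,0.18,60,0,0,0,0.08,-0.25,0.18,60,0,0,0,0.08,-0.25,0.18,60,0,0,0,0.08,-0.25,0.18,60,0,0,0,0.08,-0.25,0.18,60,0,0,0,0.08,-0.25,0.18,60,0,0,0,0.08,-0.25,0.18,60])

```text
clock: 16.35
position: [0.5029, 0.1073, 0.257]
ee_rot: [2.109, 2.328, 0.0]
force: [-0.2, 0.1, 0.0]
width: 0.656
gripper_force: 0.0
```

Run:
```python
from h import *
s=sensors.observe();print(s["position"],s["force"],s["ee_rot"],np.round(s["joints"],2))
im,c=snap("top","t2.png");cv2.imwrite("pics/t2c.png",cv2.resize(im[140:310,180:520],None,fx=2.3,fy=2.3,interpolation=2))
```

```text
[0.50294656 0.10730798 0.25697803] [-0.18393166  0.13428886  0.039417  ] [2.10866455e+00 2.32793325e+00 2.67216414e-04] [-0.89  0.28  0.73  1.87 -0.21  1.08  0.02]
```

View pics/t2c.png

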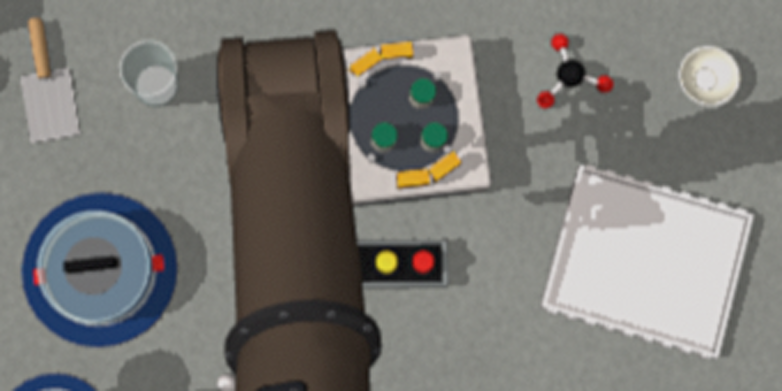

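The cover sits on the mat, crop centre (97,266). The green jar lids are at crop (423,91), (384,136) and (433,134). Measuring both.

```bash
cat >> h.py <<'E'
def jars(im,c,box,z=.082,amin=25):
    hsv=cv2.cvtColor(im,cv2.COLOR_BGR2HSV);m=cv2.inRange(hsv,(60,100,30),(95,255,255));k=np.zeros_like(m);x0,y0,x1,y1=box;k[y0:y1,x0:x1]=m[y0:y1,x0:x1]
    n,l,s,ce=cv2.connectedComponentsWithStats(k)
    return [(ce[i].round(1).tolist(),s[i,2:].tolist(),px2z(c,*ce[i],z).round(4).tolist()) for i in range(1,n) if s[i,4]>=amin]
E
python3 - <<'E'
from h import *
im,c=snap("top")
for j in jars(im,c,(320,150,400,230)):print(j)
a=px2z(c,180+97/2.3,140+266/2.3,.054);print("cover",a)
print("handle",px2z(c,180+91/2.3,140+264/2.3,.084))
E
```

```text
([363.7, 178.9], [12, 11, 96], [0.6356, -0.052, 0.082])
([347.0, 198.1], [11, 11, 96], [0.5801, -0.0033, 0.082])
([368.7, 198.1], [12, 11, 99], [0.5796, -0.0653, 0.082])
cover [0.42082932 0.35371168 0.054     ]
handle [0.42007477 0.35590039 0.084     ]
```

Call:
arm_command(deltas=[0,0,0.603,0.133,-0.159,-0.03,50,0,0,0.603,0.133,-0.159,-0.03,50,0,0,0.603,0.133,-0.159,-0.03,50,0,0,0.603,0.133,-0.159,-0.03,50,0,0,0.603,0.133,-0.159,-0.03,50,0,0,0.603,0.133,-0.159,-0.03,50,0,0,0.603,0.133,-0.159,-0.03,50,0,0,0.603,0.133,-0.159,-0.03,50,0,0,0.603,0.133,-0.159,-0.03,50,0,0,0.603,0.133,-0.159,-0.03,50])

```text
clock: 17.45
position: [0.6354, -0.0476, 0.2267]
ee_rot: [-0.808, -3.036, -0.0]
force: [0.7, -0.8, -0.6]
width: 0.544
gripper_force: 0.0
```

Run:
```python
from h import *
im,c=snap("wrist","w4.png")
s=sensors.observe();print(s["position"],s["ee_rot"],np.round(s["joints"],2))
for j in jars(im,c,(0,0,640,480),amin=300):print(j)
```

```text
[ 0.63536851 -0.0478581   0.22669329] [-8.07634488e-01 -3.03578795e+00 -3.15453948e-04] [-0.33  0.49  0.49  1.59 -0.25  1.11  1.27]
([333.3, 127.9], [45, 46, 1594], [0.5802, -0.0039, 0.082])
([258.4, 171.6], [43, 44, 1465], [0.58, -0.0658, 0.082])
([312.6, 227.1], [42, 41, 1331], [0.6355, -0.0525, 0.082])
```

View pics/w4.png

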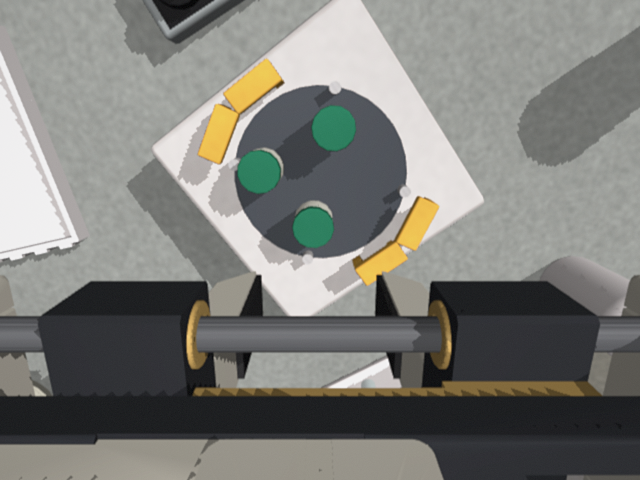

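The wrist view shows the lids at (313,227), (258,172) and (333,128), matching the top view to 1 mm. The pins are outside the jars and the finger spots are clear. Grasping jar A.

Call:
arm_command(deltas=[0,0,0,0,-0.001,-0.04,50,0,0,0,0,-0.001,-0.08,50,0,0,0,0,-0.001,-0.11,50,0,0,0,0,-0.001,-0.13,50,0,0,0,0,-0.001,-0.1415,50,0,0,0,0,-0.001,-0.1415,50,0,0,0,0,-0.001,-0.1415,50])

```text
clock: 18.2
position: [0.636, -0.0499, 0.0861]
ee_rot: [0.807, 3.035, 0.0]
force: [0.2, -0.1, 1.1]
width: 0.544
gripper_force: 0.0
```

Call:
arm_command(deltas=[0,0,0,0,0,0,25,0,0,0,0,0,0,25,0,0,0,0,0,0,25,0,0,0,0,0,0,25,0,0,0,0,0,0,25,0,0,0,0,0,0,25], force=15)

```text
clock: 18.8
position: [0.6359, -0.05, 0.0861]
ee_rot: [0.807, 3.035, 0.001]
force: [-0.6, -0.7, 5.7]
width: 0.343
gripper_force: 15.0
```

Call:
arm_command(deltas=[0,0,0,0,0,0.02,25,0,0,0,0,0,0.06,25,0,0,0,0,0,0.1,25,0,0,0,0,0,0.1,25,0,0,-0.167,-0.06,-0.063,0.1,25,0,0,-0.167,-0.1,-0.105,0.1,25,0,0,-0.167,-0.14,-0.147,0.1,25,0,0,-0.167,-0.18,-0.189,0.1,25,0,0,-0.167,-0.22,-0.231,0.1,25,0,0,-0.167,-0.26,-0.273,0.1,25,0,0,-0.167,-0.26,-0.273,0.1,25,0,0,-0.167,-0.26,-0.273,0.1,25,0,0,-0.167,-0.26,-0.273,0.05,25,0,0,-0.167,-0.26,-0.273,0,25,0,0,-0.167,-0.26,-0.273,-0.02,25,0,0,-0.167,-0.26,-0.273,-0.035,25,0,0,-0.167,-0.26,-0.273,-0.042,25,0,0,-0.167,-0.26,-0.273,-0.042,25])

```text
clock: 20.6
position: [0.3749, -0.3227, 0.0426]
ee_rot: [-1.197, -2.903, -0.0]
force: [-0.3, -0.8, -0.7]
width: 0.341
gripper_force: 15.0
```

Run:
```python
from h import *
s=sensors.observe();print(s["position"],s["force"],s["ee_rot"],np.round(s["joints"],2),s["width"])
```

```text
[ 0.37488962 -0.32267907  0.04256901] [-0.34212163 -0.83463233 -0.72012887] [-1.19694152e+00 -2.90304161e+00 -2.53962976e-04] [ 0.26  0.54  0.47  2.12 -0.45  0.58  1.84] 0.34053078397314257
```

Call:
arm_command(deltas=[0,0,0,0,0,-0.002,25,0,0,0,0,0,-0.0025,25,0,0,0,0,0,-0.0025,34,0,0,0,0,0,-0.0025,45,0,0,0,0,0,-0.0025,50,0,0,0,0,0,-0.0025,50,0,0,0,0,0,0.02,50,0,0,0,0,0,0.06,50,0,0,0,0,0,0.11,50,0,0,0,0,0,0.15,50,0,0,0.167,0.15,0.2,0.17,50,0,0,0.167,0.15,0.2,0.17,50,0,0,0.167,0.15,0.2,0.17,50,0,0,0.167,0.15,0.2,0.17,50,0,0,0.167,0.15,0.2,0.17,50,0,0,0.167,0.15,0.2,0.17,50,0,0,0.167,0.15,0.2,0.17,50])

```text
clock: 22.3
position: [0.5258, -0.1217, 0.213]
ee_rot: [-0.802, -3.037, 0.0]
force: [-0.5, -0.0, 1.0]
width: 0.542
gripper_force: 0.0
```

Run:
```python
from h import *
s=sensors.observe();print(s["position"],s["ee_rot"],np.round(s["joints"],2))
im,c=snap("wrist","w5.png");print("wrist")
for j in jars(im,c,(0,0,640,480),amin=300):print(j)
im,c=snap("top","t5.png");print("top tray")
for j in jars(im,c,(405,200,520,310),.037):print(j)
for j in jars(im,c,(310,150,405,235)):print(j)
```

```text
[ 0.52581443 -0.12166164  0.2129732 ] [-8.02185336e-01 -3.03703934e+00  4.38961756e-04] [-0.26  0.35  0.52  1.86 -0.2   0.99  1.4 ]
wrist
([16.8, 178.6], [38, 38, 1165], [0.3916, -0.2856, 0.082])
([498.1, 212.5], [47, 44, 1609], [0.5784, -0.005, 0.082])
([419.5, 252.8], [44, 43, 1443], [0.5782, -0.0665, 0.082])
top tray
([457.6, 270.0], [10, 9, 74], [0.376, -0.3217, 0.037])
([347.0, 198.1], [11, 11, 96], [0.5801, -0.0033, 0.082])
```

Jar A stands in the tray at (0.376,-0.322). Next is jar B.

Call:
arm_command(deltas=[0,0,0,0.054,0.118,0,50,0,0,0,0.054,0.118,0,50,0,0,0,0.054,0.118,0,50,0,0,0,0.054,0.118,0,50,0,0,0,0.054,0.118,-0.03,50,0,0,0,0.054,0.118,-0.07,50,0,0,0,0.054,0.118,-0.1,50,0,0,0,0.054,0.118,-0.12,50,0,0,0,0.054,0.118,-0.127,50,0,0,0,0.054,0.118,-0.127,50,0,0,0,0.054,0.118,-0.127,50,0,0,0,0.054,0.118,-0.127,25,0,0,0,0.054,0.118,-0.127,25,0,0,0,0.054,0.118,-0.127,25,0,0,0,0.054,0.118,-0.127,25,0,0,0,0.054,0.118,-0.127,25,0,0,0,0.054,0.118,-0.127,25])

```text
clock: 24.1
position: [0.5799, -0.0049, 0.087]
ee_rot: [0.807, 3.035, 0.001]
force: [-1.9, -0.1, 5.4]
width: 0.343
gripper_force: 15.0
```

Call:
arm_command(deltas=[0,0,0,0,0,0.02,25,0,0,0,0,0,0.06,25,0,0,0,0,0,0.1,25,0,0,0,0,0,0.1,25,0,0,-0.167,-0.02,-0.045,0.1,25,0,0,-0.167,-0.04,-0.09,0.1,25,0,0,-0.167,-0.06,-0.135,0.1,25,0,0,-0.167,-0.08,-0.18,0.1,25,0,0,-0.167,-0.1,-0.225,0.1,25,0,0,-0.167,-0.12,-0.27,0.1,25,0,0,-0.167,-0.14,-0.31,0.1,25,0,0,-0.167,-0.151,-0.334,0.1,25,0,0,-0.167,-0.151,-0.334,0.1,25,0,0,-0.167,-0.151,-0.334,0.05,25,0,0,-0.167,-0.151,-0.334,0,25,0,0,-0.167,-0.151,-0.334,-0.02,25,0,0,-0.167,-0.151,-0.334,-0.035,25,0,0,-0.167,-0.151,-0.334,-0.042,25,0,0,-0.167,-0.151,-0.334,-0.0455,25,0,0,-0.167,-0.151,-0.334,-0.0455,25])

```text
clock: 26.1
position: [0.4288, -0.3383, 0.0411]
ee_rot: [1.196, 2.905, 0.001]
force: [0.3, 0.7, -0.9]
width: 0.342
gripper_force: 15.0
```

Call:
arm_command(deltas=[0,0,0,0,0,-0.001,25,0,0,0,0,0,-0.0015,25,0,0,0,0,0,-0.0015,34,0,0,0,0,0,-0.0015,45,0,0,0,0,0,-0.0015,50,0,0,0,0,0,-0.0015,50,0,0,0,0,0,0.02,50,0,0,0,0,0,0.06,50,0,0,0,0,0,0.11,50,0,0,0,0,0,0.15,50,0,0,0.4,0.1,0.23,0.17,50,0,0,0.4,0.1,0.23,0.17,50,0,0,0.4,0.1,0.23,0.17,50,0,0,0.4,0.1,0.23,0.17,50,0,0,0.4,0.1,0.23,0.17,50,0,0,0.4,0.1,0.23,0.17,50,0,0,0.4,0.1,0.23,0.17,50,0,0,0.4,0.1,0.23,0.17,50])

```text
clock: 27.9
position: [0.5278, -0.1101, 0.2106]
ee_rot: [-0.244, -3.132, 0.001]
force: [0.5, -0.7, -0.3]
width: 0.546
gripper_force: 0.0
```

Run:
```python
from h import *
s=sensors.observe();print(s["position"],s["ee_rot"],np.round(s["joints"],2))
im,c=snap("wrist","w6.png");print("wrist")
for j in jars(im,c,(0,0,640,480),amin=300):print(j)
im,c=snap("top","t6.png");print("top tray")
for j in jars(im,c,(405,200,520,310),.037):print(j)
for j in jars(im,c,(310,150,405,235)):print(j)
```

```text
[ 0.52781383 -0.11013457  0.21060919] [-2.43767718e-01 -3.13163064e+00  1.02535165e-03] [-0.22  0.34  0.42  1.86 -0.17  0.98  1.69]
wrist
([500.9, 50.9], [41, 41, 1299], [0.4304, 0.0213, 0.082])
([13.9, 65.5], [33, 44, 1162], [0.3911, -0.2849, 0.082])
([17.3, 136.5], [39, 40, 1278], [0.4333, -0.2987, 0.082])
([379.2, 279.0], [40, 37, 463], [0.5721, -0.0718, 0.082])
top tray
([461.7, 252.1], [10, 9, 75], [0.4279, -0.3356, 0.037])
([457.5, 269.9], [10, 9, 76], [0.3762, -0.3214, 0.037])
([370.2, 198.5], [5, 12, 42], [0.5783, -0.0695, 0.082])
```

Call:
arm_command(deltas=[0,0,0,0.052,0.044,0,50,0,0,0,0.052,0.044,0,50,0,0,0,0.052,0.044,0,50,0,0,0,0.052,0.044,0,50])

```text
clock: 28.4
position: [0.5798, -0.0663, 0.2104]
ee_rot: [-0.244, -3.131, 0.001]
force: [0.0, -0.4, -0.6]
width: 0.543
gripper_force: 0.0
```

Run:
```python
from h import *
s=sensors.observe();print(s["position"],s["ee_rot"])
im,c=snap("wrist","w7.png");print("wrist")
for j in jars(im,c,(0,0,640,480),amin=300):print(j)
```

```text
[ 0.57983143 -0.06634499  0.21040583] [-2.43540972e-01 -3.13126729e+00  1.32741907e-03]
wrist
([318.5, 228.5], [44, 44, 1496], [0.5791, -0.0662, 0.082])
```

Call:
arm_command(deltas=[0,0,0.167,0,0,0,50,0,0,0.167,0,0,0,50,0,0,0.167,0,0,-0.03,50,0,0,0.167,0,0,-0.07,50,0,0,0.167,0,0,-0.1,50,0,0,0.167,0,0,-0.117,50,0,0,0.167,0,0,-0.124,50,0,0,0.167,0,0,-0.124,50,0,0,0.167,0,0,-0.124,50,0,0,0.167,0,0,-0.124,25,0,0,0.167,0,0,-0.124,25,0,0,0.167,0,0,-0.124,25,0,0,0.167,0,0,-0.124,25,0,0,0.167,0,0,-0.124,25,0,0,0.167,0,0,-0.124,25])

```text
clock: 29.95
position: [0.5808, -0.065, 0.0874]
ee_rot: [-0.171, 3.136, 0.0]
force: [-1.2, -0.8, 7.6]
width: 0.346
gripper_force: 15.0
```

Call:
arm_command(deltas=[0,0,0,0,0,0.02,25,0,0,0,0,0,0.06,25,0,0,0,0,0,0.1,25,0,0,0,0,0,0.1,25,0,0,-0.567,-0.015,-0.04,0.1,25,0,0,-0.567,-0.03,-0.08,0.1,25,0,0,-0.567,-0.045,-0.12,0.1,25,0,0,-0.567,-0.06,-0.16,0.1,25,0,0,-0.567,-0.075,-0.2,0.1,25,0,0,-0.567,-0.09,-0.24,0.1,25,0,0,-0.567,-0.1,-0.27,0.1,25,0,0,-0.567,-0.1,-0.288,0.1,25,0,0,-0.567,-0.1,-0.288,0.1,25,0,0,-0.567,-0.1,-0.288,0.05,25,0,0,-0.567,-0.1,-0.288,0,25,0,0,-0.567,-0.1,-0.288,-0.02,25,0,0,-0.567,-0.1,-0.288,-0.035,25,0,0,-0.567,-0.1,-0.288,-0.042,25,0,0,-0.567,-0.1,-0.288,-0.0455,25,0,0,-0.567,-0.1,-0.288,-0.0455,25])

```text
clock: 31.95
position: [0.4811, -0.353, 0.0424]
ee_rot: [1.196, 2.903, 0.0]
force: [-0.5, -1.1, 0.0]
width: 0.343
gripper_force: 15.0
```

Call:
arm_command(deltas=[0,0,0,0,0,-0.001,25,0,0,0,0,0,-0.0015,25,0,0,0,0,0,-0.0015,34,0,0,0,0,0,-0.0015,45,0,0,0,0,0,-0.0015,50,0,0,0,0,0,-0.0015,50,0,0,0,0,0,0.02,50,0,0,0,0,0,0.06,50,0,0,0,0,0,0.11,50,0,0,0,0,0,0.15,50,0,0,-0.4,-0.05,0.2,0.17,20,0,0,-0.4,-0.05,0.2,0.17,0,0,0,-0.4,-0.05,0.2,0.17,0,0,0,-0.4,-0.05,0.2,0.17,0,0,0,-0.4,-0.05,0.2,0.17,0,0,0,-0.4,-0.05,0.2,0.17,0,0,0,-0.4,-0.05,0.2,0.17,0,0,0,-0.4,-0.05,0.2,0.17,0])

```text
clock: 33.75
position: [0.4307, -0.1541, 0.2114]
ee_rot: [2.036, 2.392, -0.0]
force: [-0.2, -0.8, -0.7]
width: 0.0
gripper_force: 0.0
```

Run:
```python
from h import *
s=sensors.observe();print(s["position"],s["ee_rot"],np.round(s["joints"],2))
im,c=snap("top","t8.png")
for j in jars(im,c,(0,80,640,400),.037):print(j)
im,c=snap("scene","s8.png")
```

```text
[ 0.43066246 -0.15406961  0.21138787] [ 2.03570833e+00  2.39161328e+00 -3.22011407e-04] [-0.45  0.24  0.83  2.06 -0.22  0.93  0.65]
([117.8, 176.7], [22, 20, 98], [0.6581, 0.6667, 0.037])
([466.8, 234.8], [8, 10, 50], [0.4783, -0.3527, 0.037])
([331.5, 253.5], [10, 10, 88], [0.4265, 0.0414, 0.037])
([461.6, 252.0], [10, 9, 77], [0.4282, -0.3354, 0.037])
([457.6, 270.0], [10, 9, 75], [0.3761, -0.3215, 0.037])
```

View pics/s8.png

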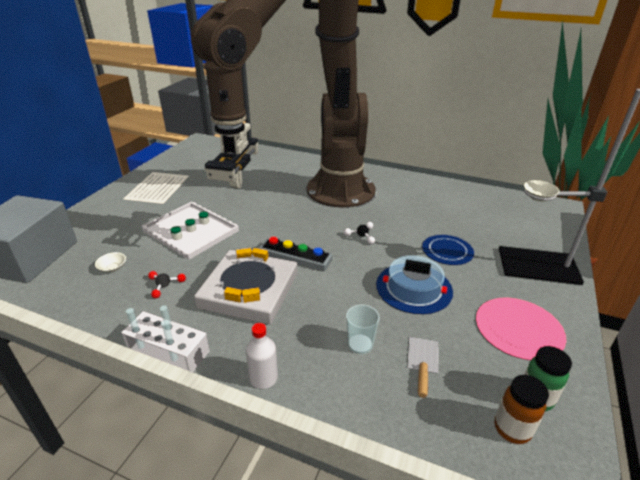

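The scene view shows three jars upright in the tray at (176,232), (190,225) and (204,217), an empty deck, the cover on the mat at (415,282), and the other things undisturbed. I'll go above green and check the third jar again.

Call:
arm_command(deltas=[0,0,-0.1,-0.004,0.195,-0.11,0,0,0,-0.1,-0.004,0.195,-0.11,0,0,0,-0.1,-0.004,0.195,-0.11,0,0,0,-0.1,-0.004,0.195,-0.11,0,0,0,-0.1,-0.004,0.195,-0.11,0,0,0,-0.1,-0.004,0.195,-0.11,0,0,0,-0.1,-0.004,0.195,-0.11,0])

```text
clock: 34.55
position: [0.4268, 0.041, 0.1012]
ee_rot: [2.218, 2.224, -0.001]
force: [0.3, 1.1, 0.5]
width: 0.007
gripper_force: 0.0
```

Run:
```python
from h import *
s=sensors.observe();print(s["position"],s["ee_rot"])
im,c=snap("top","t9.png")
for j in jars(im,c,(405,200,520,310),.037):print(j)
a=cv2.resize(im[200:310,405:520],None,fx=3.4,fy=3.4,interpolation=2)
im,c=snap("scene");b=cv2.resize(im[195:265,135:245],(int(374*1.57*1.0),374),interpolation=2)[:, :409]
cv2.imwrite("pics/t9c.png",np.hstack([a[:374],b]))
```

```text
[0.4268182  0.04097544 0.10124195] [ 2.21765214e+00  2.22418861e+00 -1.26926896e-03]
([465.5, 234.5], [10, 10, 70], [0.4791, -0.3492, 0.037])
([461.6, 252.0], [10, 9, 76], [0.428, -0.3354, 0.037])
([457.6, 269.9], [10, 9, 75], [0.3761, -0.3216, 0.037])
```

View pics/t9c.png

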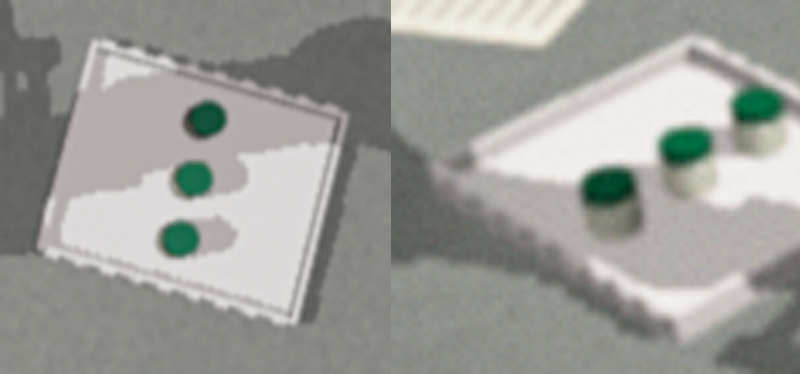

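All three jars are upright and at least 30 mm inside the tray walls; the third was only in shadow. Pressing green.

Call:
arm_command(deltas=[0,0,0,0,0,-0.025,0,0,0,0,0,0,-0.034,0,0,0,0,0,0,-0.039,0,0,0,0,0,0,-0.0415,0,0,0,0,0,0,-0.0415,0,0,0,0,0,0,-0.0415,0])

```text
clock: 35.25
position: [0.4265, 0.0412, 0.0604]
ee_rot: [2.219, 2.224, 0.0]
force: [-1.0, -2.0, 3.8]
width: 0.003
gripper_force: 2.1
```

Call:
arm_command(deltas=[0,0,0,0,0,-0.001,0,0,0,0,0,0,-0.0015,0,0,0,0,0,0,-0.0015,0,0,0,0,0,0,-0.0015,0])

```text
clock: 35.65
position: [0.4266, 0.0412, 0.0597]
ee_rot: [-2.219, -2.223, -0.002]
force: [-7.6, -4.0, 28.7]
width: 0.005
gripper_force: 14.8
```

Call:
arm_command(deltas=[0,0,0,0,0,0.03,0,0,0,0,0,0,0.08,0,0,0,0,0,0,0.13,0,0,0,0,0,0,0.18,0,0,0,0,0,0,0.18,0,0,0,0,0,0,0.18,0,0,0,0,0,0,0.18,0])

```text
clock: 36.35
position: [0.4257, 0.0421, 0.2376]
ee_rot: [-2.217, -2.225, 0.001]
force: [-0.4, 0.6, 0.6]
width: 0.006
gripper_force: 0.0
```

Run:
```python
from h import *
im,c=snap("top")
J=jars(im,c,(405,200,520,310),.037);print(J)
if len(J)==3 and all(j[1][2]>60 for j in J): print(arm.sign_off())
```

```text
[([465.5, 234.5], [10, 10, 70], [0.4791, -0.3492, 0.037]), ([461.5, 252.2], [10, 9, 73], [0.4276, -0.3353, 0.037]), ([457.6, 270.0], [10, 9, 75], [0.3761, -0.3215, 0.037])]
the job is handed in; nothing more can be done
None
```

The job is done and handed in with no verdict returned: red, yellow and blue keys pressed in order, cover freed and set on the blue mat about 6 mm off centre, all three jars upright in the tray, then green pressed. On the first red press the wrist force hit 81 N (limit 120 N).

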